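Carry a pastry board with a loose rolling pin onto the counter riser

TASK

Lift the pastry board by its hoop handle with the rolling pin loose on top, tilt it gently so that the pin comes to the middle of the board, keep it there while you carry the board over, set it down gently on the low wooden riser, centred and square with it, and let go with the pin lying still in the middle. The hoop is springily mounted, so the board sags to whichever side the pin rolls: the pin must never roll off, do not touch it with the gripper, do not tip the board steeply, and leave the mug, the small baking dish and the biscuit cutter that stand in between where they are.

Things in the scene. Friction and masses are not known exactly. Their poses are not given: they have to be found in the camera images.
- board: Flat brown wooden pastry board, 300 x 300 x 10 mm, no rim, 0.40 kg, with a thin dark steel hoop (0.10 kg more) over it, uprights at x = -142 and +142 mm, y = 0. Origin: centre of the underside, z up; the pin lies on z = 10 mm and rolls along the board's y; edges y = -150 and +150 mm are open. Starts flat on the counter, left or right of the robot, x axis within 0.25 rad of world x.
- handle (a point): Middle of the hoop's wooden grip, 135 mm straight above the board's origin: a level bar 110 mm long (board x), 22 wide (board y), 24 high, taken from above, fingers closing along board y; 53 mm clear above the pin. The hoop's feet sit in rubber mounts: held by the grip, the board rocks about board x through its middle, about 5 N m per rad, well damped, so it sags to the side where the pin is.
- pin: Pale rolling pin, 220 mm long, radius 30 mm, 0.36 kg, solid (inertia 0.5 m r^2): gains 2/3 g sin(a) on a slope a, lags 2/3 of any level sideways travel. Rolling resistance holds it only on slopes below about 0.01 rad; it does not slide. Origin: mid-length on its axis; x along the pin, y, z turn as it rolls. Starts still, across the board (along board x), 60 to 90 mm from the middle to the +y side.
- riser: Low dark wooden counter riser, fixed, top 350 x 350 mm, 60 mm high, level and firm. Origin: centre of its foot on the counter, z up, so the board's underside comes to rest 60 mm above it. Its x axis is within 0.2 rad of world x; it stands on the other side of the counter from the board, 0.53 to 0.69 m from it.
- cutter: Bystander: round steel biscuit cutter, 60 mm in diameter, 32 mm high, on the counter between board and riser. Origin: centre of its underside.
- ramekin: Bystander: small white baking dish, 76 mm in diameter, 45 mm high, on the counter between board and riser. Origin: centre of its underside.
- mug: Bystander: white mug, 78 mm in diameter, 80 mm high, the tallest thing between board and riser. Origin: centre of its underside.

How it is judged:
By the outcome, as a careful person would: the job done as asked, in the order asked, and still so for the second after the job is handed in, with the robot touching nothing.
It also fails if it takes over 61 s, if anything falls off the work surface, if the arm or the gripper's body presses on something with over 40 N, if the wrist force passes 120 N, or if a joint passes its speed limit or range.

ROBOT

A 6-joint arm with a two-finger parallel gripper is mounted at the origin on the work surface. World frame = base frame: x ahead of the robot, y to its left, z up, the work surface at z = 0. Lengths are in m, angles in rad, forces in N, time in s.
With the tool pointing down it reaches from about 0.375 to 0.9 m from the base axis. Payload 3.1 kg.
Tool frame: the origin (TCP) lies between the finger pads; the fingertips stand 8 mm ahead of it and the grasp point (between the pads) lies 11 mm behind it; z points along the fingers, y is the line along which they close (so a half turn about z gives the same grasp; the last joint's range is limited). The gripper opens to 87 mm and grips with 3 to 60 N. Pads are 19 mm wide; open, the fingers measure 117 mm over their backs; the gripper's body (75 mm by 190 mm) begins 51 mm behind the grasp point.
Start: joints at [0.962, 0.527, 1.433, -0, 1.181, -0.178], TCP at [0.261, 0.568, 0.191] pointing down, gripper open.
Joint ranges: [-3.08, 3.08], [-0.75, 2.2], [0.22, 2.44], [-1.43, 4.57], [0, 2.65], [-2.85, 2.85]. Speed limits (rad/s): [2.79, 2.79, 3.14, 3.14, 3.14, 3.14].

INTERFACE

Orientations are given as a unit quaternion [x, y, z, w].
In Python, from rig import robot gives the robot as it stands.
- The arm moves only by the tool move_arm, never from a script. Its argument "motion" is text: rows parted by semicolons, each of 5 numbers parted by spaces: the opening, from -1 (shut) to 1 (fully open), then the shift along the tool's x, y, z normalised to -1 to 1, where 1 is 0.2 m, then the turn about the tool's z normalised to -1 to 1, where 1 is pi rad. A call has 1 to 12 rows; each row is the pose to reach, as a shift and turn from the pose commanded when the call began, along the tool's axes at that moment, turning the shorter way round; what a row does not reach only later rows make up. A row lasts 1/12 s, in which the tool goes at most 41.7 mm and 7.16 degrees, less where a joint would pass 70% of its speed; a pose out of reach is approached as far as the arm can. A call with a number of a shift or a turn outside -1 to 1 is refused whole. A call with a gripper value outside its range is refused whole. The fingers move at their own pace and stop on an object; "newtons" is the grip in N (left out, the last holds). Time passes only in rows, so rows that repeat a pose let the fingers close. It gives the time, the measured TCP pose, the force, the opening and the grip force at its end, in the units of the state.
- robot.get_obs(): the state, without advancing time (a new reading comes with each control period).
- robot.camera(name): name is "side" or "top" or "wrist"; returns (picture, depth): 480x640x3 uint8, red, green, blue; 480x640 float32, m along the optical axis (not along the pixel's ray), 0 where there is no reading.
- robot.camera_model(name): a dict with "mtx" (3x3 intrinsics, pixels), "position" and "attitude" of the camera in the world. Camera axes: x right, y down, z forward; pixel columns grow to the right and rows downward; lengths in m; the calibration is good to about 2 mm. The wrist camera is an equidistant fisheye: a pixel r from the principal point sees the ray r / f radians off the axis. A picture is of the moment at which its call begins: read the wrist's pose just before it. camera_model takes no time and is no camera call; for the wrist camera it gives the pose at the moment of the call.
- robot.hand_in(): hands the job in; it is judged then, once.
The state is a dict: "time": time; "q": joint angles; "joint_velocities": joint speeds; "joint_torque": joint torques, N m; "position": TCP position; "tool_rot": TCP orientation; "ft_force": force on the tool from outside, world axes, zero at the start; "moment": the same for the moment, N m; "grip_width": finger opening in m; "grip_force": force on a finger pad.
Only numpy, scipy, OpenCV 4.12 (cv2) and the standard library are available. Lean on these libraries where they do the work, as an engineer would, in place of code of your own. Each camera call takes 0.05 s, during which the arm holds its last target. There are 200 camera calls.

## Working session

There is one attempt and no reset: what is moved stays moved. The work goes in short steps, Python scripts to look and compute and a tool call to move; the robot and the scene stay as the last step left them, time stands still between calls to the robot, and variables do not carry over. Pictures are saved under pics/ and viewed, at most 10 in all, crops included, and the job is handed in when it is done.

Besides the shell and the picture viewer there is one more tool, called after ">>>" as name(argument=value, ...) on one line, values as JSON. move_arm: Moves the arm, as the interface text tells. Its arguments: {"type":"object","properties":{"motion":{"type":"string"},"newtons":{"type":"number"}},"required":["motion"]}

```bash
ls; mkdir -p pics; python3 - <<'E'
from rig import robot
import cv2,numpy as np
print(robot.get_obs())
for n in("top","side"):
    p,d=robot.camera(n); cv2.imwrite(f"pics/{n}0.png",p[:,:,::-1]); np.savez(f"{n}0.npz",p=p,d=d)
    print(robot.camera_model(n))
E
```

```text
pics
{'time': 0.0, 'q': array([ 9.61528305e-01,  5.28473102e-01,  1.43386471e+00, -3.47693010e-05,
        1.18138800e+00, -1.78545412e-01]), 'joint_velocities': array([-7.27146600e-04, -6.05287374e-04, -4.60592249e-04, -4.19236018e-05,
        8.40763098e-04, -8.65596234e-04]), 'joint_torque': array([ 9.82823985e-05, -4.40037847e+01, -1.76592404e+01,  6.31107646e-02,
        5.83659403e-02, -1.68587753e-04]), 'position': array([0.26051108, 0.5672624 , 0.19037939]), 'tool_rot': array([ 2.13693815e-01,  9.76900105e-01, -9.91067309e-04, -3.94507073e-04]), 'ft_force': array([ 0.06479415, -0.02623152,  0.42996056]), 'moment': array([ 0.04103527, -0.00355933,  0.00854352]), 'grip_force': 0.0, 'grip_width': 0.08678561333046547}
{'mtx': array([[535.31888288,   0.        , 318.10273959],
       [  0.        , 535.31888288, 234.22403378],
       [  0.        ,   0.        ,   1.        ]]), 'position': array([0.46637528, 0.04559525, 1.20416621]), 'attitude': array([ 0.71024392, -0.70098538,  0.0508296 , -0.03986754])}
{'mtx': array([[474.03412057,   0.        , 330.05272587],
       [  0.        , 474.03412057, 236.98418529],
       [  0.        ,   0.        ,   1.        ]]), 'position': array([ 0.23507657, -0.37996131,  0.74389492]), 'attitude': array([ 0.88076379, -0.32240301,  0.12739601, -0.32261696])}
```

View pics/top0.png

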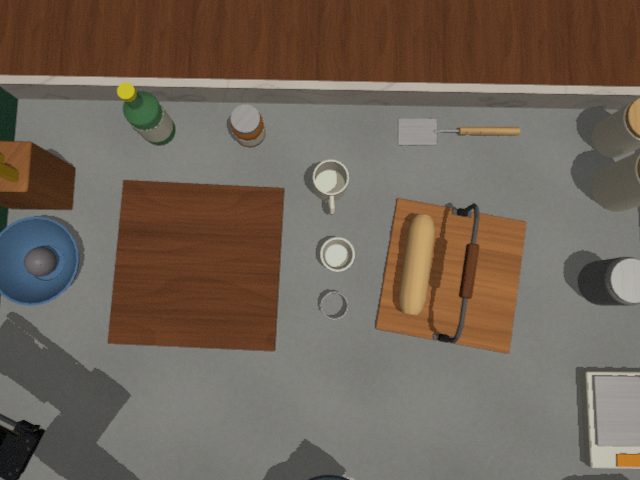

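View pics/side0.png

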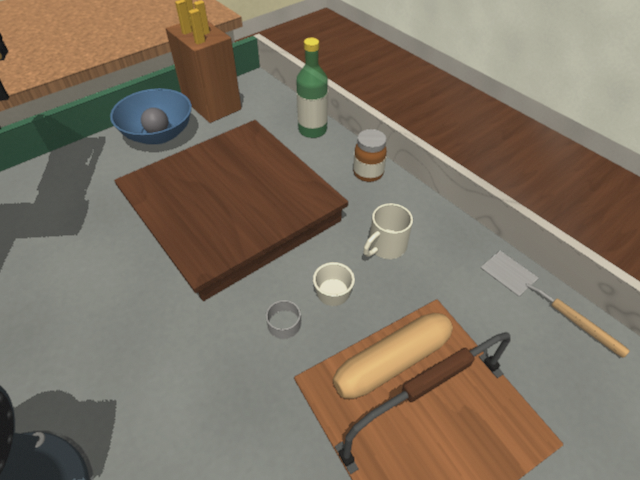

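The top view shows the board on the right, with corners near (398,199), (526,220), (510,352) and (376,329). The pin is at about (416,265) on its left (+y) half, and the grip is at (469,270). The riser is on the left, with corners near (123,181), (284,187), (275,350) and (109,343). Between them stand the mug (331,180), ramekin (337,254) and cutter (334,304).

```bash
cat > h.py <<'E'
import numpy as np,cv2
from scipy.spatial.transform import Rotation as R
from rig import robot
def toplane(m,uv,z):
    uv=np.atleast_2d(uv).astype(float); r=np.c_[uv,np.ones(len(uv))]@np.linalg.inv(m["mtx"]).T
    r=r@R.from_quat(m["attitude"]).as_matrix().T; p=np.array(m["position"])
    return p+r*((z-p[2])/r[:,2])[:,None]
def cloud(m,d):
    v,u=np.mgrid[:480,:640]; c=np.stack([u,v,np.ones_like(u)],-1)@np.linalg.inv(m["mtx"]).T*d[...,None]
    return c@R.from_quat(m["attitude"]).as_matrix().T+np.array(m["position"])
E
python3 - <<'E'
from h import *
m=robot.camera_model("top"); f=np.load("top0.npz"); p,d=f["p"],f["d"]; X=cloud(m,d)
g=cv2.cvtColor(p,cv2.COLOR_RGB2GRAY)
def square(c,z,name):
    # refine edges: for each side fit line to strongest gradient points
    c=np.array(c,float); L=[]
    G=cv2.GaussianBlur(p,(0,0),1).astype(np.float32)
    for i in range(4):
        a,b=c[i],c[(i+1)%4]; n=np.array([-(b-a)[1],(b-a)[0]])/np.linalg.norm(b-a); pts=[]
        for t in np.linspace(.1,.9,60):
            o=a+t*(b-a); s=np.arange(-6,6.01,.25); q=o+s[:,None]*n
            v=cv2.remap(G,q[:,0].astype(np.float32)[None],q[:,1].astype(np.float32)[None],1)[0]
            k=np.abs(np.gradient(v,axis=0)).sum(1).argmax(); pts.append(q[k])
        w=toplane(m,pts,z)[:,:2]; L.append(cv2.fitLine(w.astype(np.float32),cv2.DIST_HUBER,0,.001,.001).ravel())
    C=[]
    for i in range(4):
        l,k=L[i-1],L[i]; t=np.linalg.solve(np.c_[l[:2],-k[:2]],k[2:]-l[2:]); C.append(l[2:]+t[0]*l[:2])
    C=np.array(C); print(name,"centre",C.mean(0),"sides",np.linalg.norm(C-np.roll(C,-1,0),axis=1),"angles",[np.arctan2(l[1],l[0])%(np.pi/2) for l in L])
    return C
B=square([(398,199),(526,220),(510,352),(376,329)],.010,"board"); square([(123,181),(284,187),(275,350),(109,343)],.06,"riser")
v,u=np.mgrid[:480,:640]; reg=(u>370)&(u<540)&(v>190)&(v<360)
h=X[...,2]; print("counter",np.median(h[400:440,300:500]),"boardtop",np.median(h[300:330,480:500]))
gr=reg&(h>.13)&(h<.16)&(u>440); P=X[gr]; print("grip",P.mean(0),cv2.minAreaRect(P[:,:2].astype(np.float32)),P[:,2].max())
hsv=cv2.cvtColor(p,cv2.COLOR_RGB2HSV)
pn=reg&(h>.045)&(h<.09)&(u<440); P=X[pn]; r=cv2.minAreaRect(P[:,:2].astype(np.float32)); print("pin",P.mean(0),r,P[:,2].max())
for n,(a,b),z in(("mug",(331,180),.08),("ram",(337,254),.045),("cut",(334,304),.032)):
    print(n,toplane(m,(a,b),z))
E
```

```text
board centre [ 0.53547275 -0.2707473 ] sides [0.30229136 0.29870114 0.30221623 0.30076054] angles [np.float32(1.3945147), np.float32(1.3993776), np.float32(1.4013278), np.float32(1.3996174)]
riser centre [0.5472102  0.28504658] sides [0.35073024 0.34985912 0.35079345 0.34931895] angles [np.float32(1.5375843), np.float32(1.534651), np.float32(1.5360439), np.float32(1.5344667)]
counter 0.0009369819673853419 boardtop 0.010561845773207734
grip [ 0.53215284 -0.27102368  0.14325736] ((0.5332106351852417, -0.2733471393585205), (0.024906262755393982, 0.2563759386539459), 79.7367935180664) 0.15489984025892478
pin [ 0.55182578 -0.18378551  0.06345312] ((0.5538896322250366, -0.18653827905654907), (0.059400808066129684, 0.21923278272151947), 81.98902130126953) 0.07640624315682842
mug [[0.72933155 0.00274119 0.08      ]]
ram [[ 0.57333623 -0.01312343  0.045     ]]
cut [[ 0.46543688 -0.00808363  0.032     ]]
```

>>> move_arm(motion="1 -0.1 -0.1 0 0;1 -0.2 -0.2 0 0;1 -0.3 -0.32 0 0;1 -0.4 -0.43 0 0;1 -0.5 -0.54 0 0;1 -0.6 -0.65 0 0;1 -0.7 -0.75 0 0;1 -0.8 -0.86 0 0")

```text
time: 0.77
position: [0.3346, 0.3435, 0.1911]
tool_rot: [0.214, 0.977, -0.0, -0.0]
ft_force: [0.4, -0.3, 0.8]
grip_width: 0.0871
grip_force: 0.0
```

>>> move_arm(motion="1 -0.1 -0.1 0 0;1 -0.2 -0.2 0 0;1 -0.3 -0.32 0 0;1 -0.4 -0.43 0 0;1 -0.5 -0.54 0 0;1 -0.6 -0.65 0 0;1 -0.7 -0.75 0 0;1 -0.8 -0.86 0 0")

```text
time: 1.43
position: [0.4082, 0.1204, 0.1913]
tool_rot: [0.214, 0.977, 0.0, -0.0]
ft_force: [-0.1, 0.0, 0.5]
grip_width: 0.0869
grip_force: 0.0
```

>>> move_arm(motion="1 -0.1 -0.1 0 0;1 -0.2 -0.2 0 0;1 -0.3 -0.32 0 0;1 -0.4 -0.43 0 0;1 -0.5 -0.54 0 0;1 -0.6 -0.65 0 0;1 -0.7 -0.75 0 0;1 -0.8 -0.86 0 -0.04;1 -0.8 -0.86 0 -0.082;1 -0.8 -0.86 0 -0.082;1 -0.8 -0.86 0 -0.082")

```text
time: 2.35
position: [0.4809, -0.1012, 0.1909]
tool_rot: [0.088, 0.996, 0.0, -0.001]
ft_force: [0.7, -0.1, 0.7]
grip_width: 0.087
grip_force: 0.0
```

>>> move_arm(motion="1 -0.05 -0.1 0 0;1 -0.1 -0.2 0 0;1 -0.16 -0.3 0 0;1 -0.21 -0.4 0 0;1 -0.26 -0.5 0 0;1 -0.31 -0.6 0 0;1 -0.36 -0.7 0 0;1 -0.4 -0.77 0 0;1 -0.413 -0.791 0 0;1 -0.413 -0.791 0 0")

```text
time: 3.18
position: [0.5358, -0.2713, 0.191]
tool_rot: [0.087, 0.996, 0.0, -0.0]
ft_force: [0.4, 0.2, 0.2]
grip_width: 0.0871
grip_force: 0.0
```

```bash
python3 - <<'E'
from h import *
o=robot.get_obs();print(o["position"],o["tool_rot"],o["q"])
p,d=robot.camera("wrist"); cv2.imwrite("pics/w1.png",p[:,:,::-1]); m=robot.camera_model("wrist"); print(m)
np.savez("w1.npz",p=p,d=d)
# stroke simulation: fraction s(t) of lift supports sag
def sim(D,T,lift=.25,y=.086,k=.706):
    v=0;dt=.001
    for i in range(int((T+.6)/dt)):
        t=i*dt; A=D*2*np.pi/T**2*np.sin(2*np.pi*t/T) if t<T else 0
        e=9.81*k*y*min(1,t/lift)-A; r=.098
        a=2/3*(e-np.sign(v)*r) if abs(v)>1e-3 else (0 if abs(e)<r else 2/3*(e-np.sign(e)*r))
        v+=a*dt;y+=v*dt
        if abs(i-int(T/dt))<.5: yT,vT=y,v
    return np.round([yT,vT,y,v],3)
for T in(.67,.83,1):
    for D in(.13,.15,.17,.19,.21): print(T,D,sim(D,T))
E
```

```text
[ 0.53581419 -0.27125377  0.19102219] [ 8.74100475e-02  9.96172367e-01  2.48113011e-04 -1.95097480e-04] [-6.54646565e-01  4.94976000e-01  1.49595200e+00  2.28763874e-04
  1.15126035e+00 -2.05049265e+00]
{'mtx': array([[371.64829954,   0.        , 311.31487757],
       [  0.        , 371.64829954, 238.87524834],
       [  0.        ,   0.        ,   1.        ]]), 'position': array([ 0.45954257, -0.25784243,  0.38425759]), 'attitude': array([0.75839253, 0.6361262 , 0.09164009, 0.10856485])}
0.67 0.13 [0.056 0.161 0.221 0.463]
0.67 0.15 [0.039 0.14  0.172 0.363]
0.67 0.17 [0.022 0.12  0.123 0.262]
0.67 0.19 [0.005 0.099 0.073 0.16 ]
0.67 0.21 [-0.012  0.079  0.024  0.058]
0.83 0.13 [0.1   0.251 0.379 0.801]
0.83 0.15 [0.082 0.226 0.323 0.686]
0.83 0.17 [0.063 0.2   0.266 0.567]
0.83 0.19 [0.044 0.174 0.208 0.446]
0.83 0.21 [0.025 0.147 0.149 0.324]
1 0.13 [0.167 0.384 0.61  1.296]
1 0.15 [0.148 0.358 0.554 1.179]
1 0.17 [0.128 0.328 0.491 1.047]
1 0.19 [0.107 0.295 0.425 0.908]
1 0.21 [0.085 0.261 0.356 0.764]
```

>>> move_arm(motion="1 0 0 0.05 0;1 0 0 0.12 0;1 0 0 0.2 0;1 0 0 0.27 0;1 0 0 0.32 0;1 0 0 0.335 0;1 0 0 0.335 0")

```text
time: 3.82
position: [0.5349, -0.2701, 0.1232]
tool_rot: [0.086, 0.996, 0.001, -0.001]
ft_force: [1.0, 0.3, 0.3]
grip_width: 0.0868
grip_force: 0.0
```

>>> move_arm(motion="0.3 0 0 0 0;0 0 0 0 0;-0.2 0 0 0 0;-0.3 0 0 0 0;-0.4 0 0 0 0;-0.5 0 0 0 0;-1 0 0 0 0;-1 0 0 0 0;-1 0 0 0 0;-1 0 0 0 0;-1 0 0 0 0;-1 0 0 0 0", newtons=40)

```text
time: 4.82
position: [0.5357, -0.2715, 0.1243]
tool_rot: [0.086, 0.996, 0.0, -0.0]
ft_force: [-0.1, -0.5, -0.6]
grip_width: 0.0149
grip_force: 0.0
```

```bash
cat >> h.py <<'E'
def look(k,save=True,zb=None):
    "pin centre in board (tool-aligned) frame, from top camera depth; also saves side view"
    o=robot.get_obs(); p,d=robot.camera("top"); m=robot.camera_model("top"); X=cloud(m,d)
    if save: cv2.imwrite(f"pics/{k}.png",p[:,:,::-1])
    np.savez(f"{k}.npz",p=p,d=d)
    t=o["position"]; ty=R.from_quat(o["tool_rot"]).as_matrix()[:2,1]; tx=np.array([ty[1],-ty[0]])
    z0=t[2]-.124 if zb is None else zb   # underside of board
    rel=X[...,:2]-t[:2]; a,b=rel@tx,rel@ty; h=X[...,2]-z0
    hsv=cv2.cvtColor(p,cv2.COLOR_RGB2HSV).astype(int)
    M=(abs(a)<.12)&(abs(b)<.2)&(h>.025)&(h<.09)&(hsv[...,2]>120)&(hsv[...,1]<150)&(hsv[...,1]>50)
    M=cv2.morphologyEx(M.astype(np.uint8),cv2.MORPH_OPEN,np.ones((3,3)))>0
    print("t",o["time"],"tcp",t,"yaw",np.arctan2(-ty[0],ty[1]),"F",o["ft_force"],"grip",o["grip_width"],o["grip_force"],"z0",z0)
    print("pin n",M.sum(),"a",np.percentile(a[M],[1,99]),"b",np.percentile(b[M],[1,50,99]),"hmax",np.percentile(h[M],98))
    # board surface slope: points on brown top
    B=(abs(a)<.14)&(abs(b)<.145)&(abs(h-.010)<.03)&~M
    if B.sum()>300:
        c=np.linalg.lstsq(np.c_[b[B],a[B],np.ones(B.sum())],h[B],rcond=None)[0]; print("board slope b,a,h0",c,B.sum())
E
python3 -c "from h import *; look('g1')"
```

```text
t 4.8167 tcp [ 0.53574787 -0.27146251  0.12433182] yaw -0.1731742087215451 F [-0.13814103 -0.50784243 -0.5896934 ] grip 0.014863397655501409 0.0 z0 0.00033181903523418765
pin n 2368 a [-0.10338386  0.10858707] b [0.05867478 0.08857058 0.11221965] hmax 0.07263035730919533
board slope b,a,h0 [-0.00120838 -0.00109822  0.01043976] 6509
```

```bash
python3 - <<'E'
from h import *
p,d=robot.camera("wrist"); cv2.imwrite("pics/w2.png",p[:,:,::-1]); o=robot.get_obs(); print(o["grip_width"],o["grip_force"],o["position"])
E
```

```text
0.007293458825069419 0.0 [ 0.53572567 -0.27144317  0.12431699]
```

View pics/w2.png

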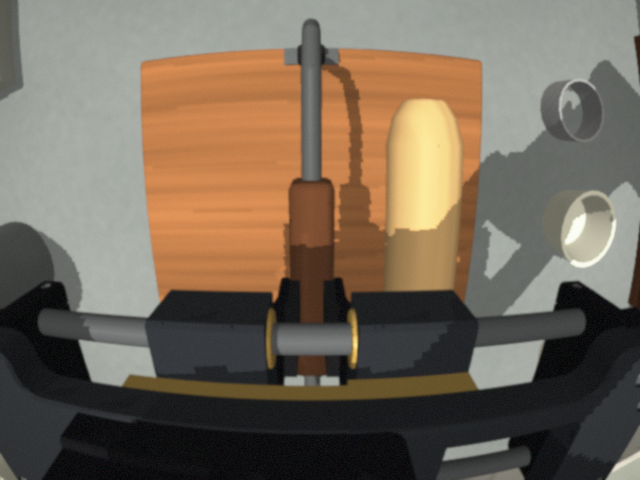

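The wrist view shows the fingers at about (270–350,340) around the brown grip at (312,250). The width reading is still falling, so I'll let them settle.

>>> move_arm(motion="-1 0 0 0 0;-1 0 0 0 0;-1 0 0 0 0;-1 0 0 0 0;-1 0 0 0 0;-1 0 0 0 0", newtons=40)

```text
time: 5.42
position: [0.5357, -0.2715, 0.1243]
tool_rot: [0.086, 0.996, 0.0, -0.0]
ft_force: [0.9, 0.1, 0.1]
grip_width: 0.0006
grip_force: 0.0
```

```bash
python3 - <<'E'
from h import *
o=robot.get_obs(); p,d=robot.camera("wrist"); cv2.imwrite("pics/w3.png",p[200:420,200:430,::-1].repeat(3,0).repeat(3,1)[:600,:690]); m=robot.camera_model("wrist"); print(o["grip_width"],o["grip_force"],o["position"])
Rm=R.from_quat(m["attitude"]).as_matrix()
for u,v in((312,200),(312,240),(312,270),(312,300),(312,340),(312,365),(290,300),(335,300),(425,200),(220,150),(290,370),(335,370)):
    x,y=u-m["mtx"][0,2],v-m["mtx"][1,2]; r=np.hypot(x,y); th=r/m["mtx"][0,0]; z=d[v,u]
    c=np.array([x/r*np.tan(th),y/r*np.tan(th),1])*z; print((u,v),np.round(Rm@c+m["position"],3))
E
```

```text
0.0005923223405697312 0.0 [ 0.53571536 -0.27147098  0.12433583]
(312, 200) [ 0.491 -0.264  0.146]
(312, 240) [ 0.51  -0.268  0.147]
(312, 270) [ 0.526 -0.27   0.146]
(312, 300) [ 0.527 -0.271  0.177]
(312, 340) [ 0.505 -0.267  0.243]
(312, 365) [ 0.582 -0.28   0.147]
(290, 300) [ 0.498 -0.271  0.236]
(335, 300) [ 0.5   -0.26   0.235]
(425, 200) [ 0.518 -0.188  0.069]
(220, 150) [ 0.459 -0.337  0.01 ]
(290, 370) [ 0.511 -0.273  0.246]
(335, 370) [ 0.511 -0.263  0.249]
```

View pics/w3.png

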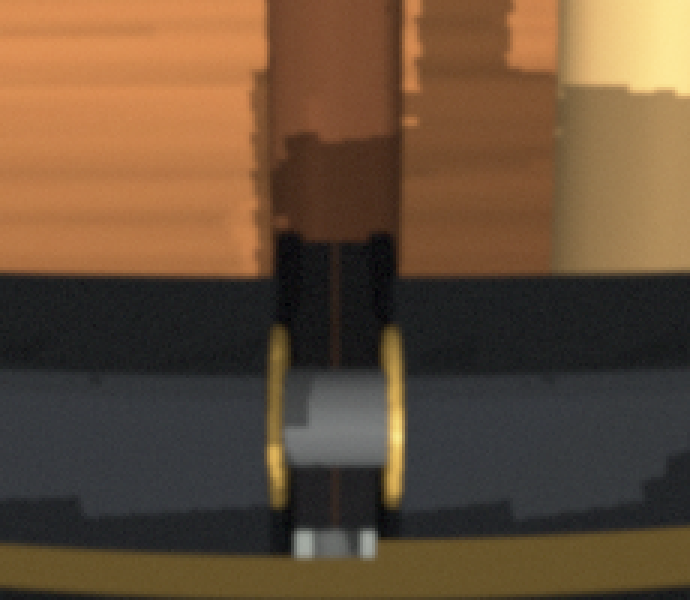

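The enlarged wrist crop shows the fingers fully shut at (335,300) with only a hairline gap, and the grip bar (335,150) passing beneath them. They aren't holding it, so I'll check the height from the side camera.

```bash
python3 - <<'E'
from h import *
p,d=robot.camera("side"); m=robot.camera_model("side"); print(robot.get_obs()["q"])
Rm=R.from_quat(m["attitude"]).as_matrix(); 
def pr(w):
    c=Rm.T@(np.array(w)-m["position"]); c=m["mtx"]@c; return c[:2]/c[2]
for w in((.5357,-.2715,.124),(.5357,-.2715,.135),(.5357,-.2715,.116),(.5357,-.2715,.147)): print(w,pr(w))
u,v=pr((.5357,-.2715,.135)).astype(int); x0,y0=max(0,min(u-120,400)),max(0,min(v-120,280))
cv2.imwrite("pics/s1.png",cv2.resize(p[y0:y0+200,x0:x0+240,::-1],(720,600),interpolation=cv2.INTER_CUBIC)); print(x0,y0)
E
```

```text
[-6.54944685e-01  5.76576428e-01  1.55937615e+00  8.31095019e-06
  1.00564421e+00 -2.05251437e+00]
(0.5357, -0.2715, 0.124) [437.19600974 377.607896  ]
(0.5357, -0.2715, 0.135) [438.71579264 374.17125825]
(0.5357, -0.2715, 0.116) [436.11489272 380.05259224]
(0.5357, -0.2715, 0.147) [440.41926785 370.31924279]
318 254
```

View pics/s1.png

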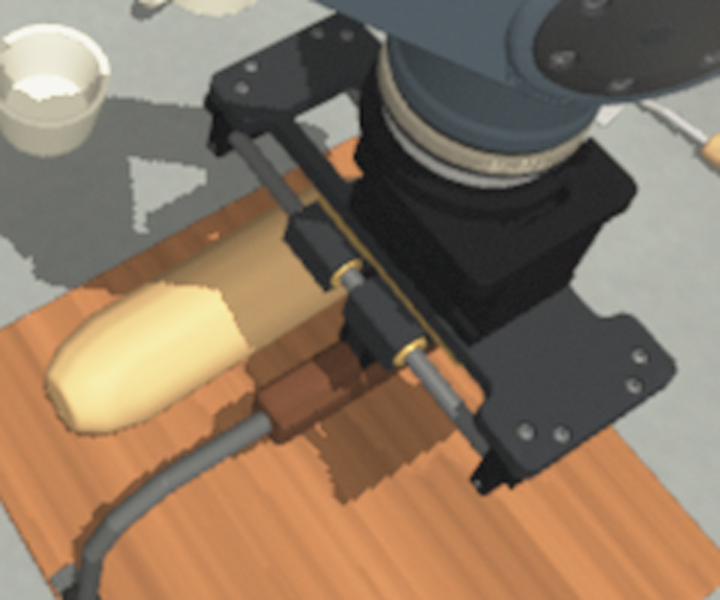

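The side crop shows the shut fingers ending near (370,365), just above the bar at (310,390). I'll get the fingertip height from the wrist and side depth.

```bash
python3 - <<'E'
from h import *
p,d=robot.camera("wrist"); m=robot.camera_model("wrist"); Rm=R.from_quat(m["attitude"]).as_matrix()
v,u=np.mgrid[:480,:640]; x,y=u-m["mtx"][0,2],v-m["mtx"][1,2]; r=np.hypot(x,y)+1e-9; t=np.tan(r/m["mtx"][0,0])
X=(np.stack([x/r*t,y/r*t,np.ones_like(t)],-1)*d[...,None])@Rm.T+m["position"]
for c in(300,312,324):
  for w in range(262,312,4): print(c,w,np.round(X[w,c],3),p[w,c])
ps,ds=robot.camera("side"); Y=cloud(robot.camera_model("side"),ds)
M=(np.abs(Y[...,0]-.5357)<.03)&(np.abs(Y[...,1]+.2715)<.025)&(Y[...,2]>.09)&(Y[...,2]<.26)
vv,uu=np.nonzero(M); dark=ps[M].max(1)<50
print("dark pts z",np.percentile(Y[M][dark][:,2],[0,2,10,50]),dark.sum())
E
```

```text
300 262 [ 0.52  -0.275  0.147] [75 46 31]
300 266 [ 0.522 -0.276  0.147] [72 44 31]
300 270 [ 0.524 -0.276  0.147] [75 50 33]
300 274 [ 0.526 -0.276  0.146] [70 45 25]
300 278 [ 0.524 -0.276  0.156] [48 31 20]
300 282 [ 0.525 -0.276  0.159] [20 19 21]
300 286 [ 0.526 -0.276  0.162] [17 21 18]
300 290 [ 0.526 -0.276  0.167] [20 19 18]
300 294 [ 0.524 -0.275  0.174] [13 17 16]
300 298 [ 0.525 -0.275  0.177] [22 17 21]
300 302 [ 0.526 -0.275  0.179] [22 23 23]
300 306 [ 0.526 -0.275  0.183] [21 22 23]
300 310 [ 0.526 -0.275  0.187] [19 19 18]
312 262 [ 0.521 -0.269  0.148] [77 51 32]
312 266 [ 0.523 -0.27   0.147] [75 47 31]
312 270 [ 0.525 -0.27   0.146] [77 48 31]
312 274 [ 0.527 -0.271  0.147] [76 47 30]
312 278 [ 0.53  -0.271  0.146] [75 47 32]
312 282 [ 0.527 -0.271  0.157] [43 33 26]
312 286 [ 0.527 -0.27   0.163] [40 28 27]
312 290 [ 0.527 -0.27   0.167] [44 36 29]
312 294 [ 0.527 -0.271  0.171] [41 32 27]
312 298 [ 0.527 -0.271  0.174] [43 32 22]
312 302 [ 0.527 -0.271  0.179] [43 34 28]
312 306 [ 0.528 -0.271  0.179] [40 31 25]
312 310 [ 0.53  -0.271  0.179] [40 32 24]
324 262 [ 0.522 -0.264  0.147] [75 49 35]
324 266 [ 0.524 -0.264  0.148] [75 47 30]
324 270 [ 0.526 -0.264  0.146] [73 45 31]
324 274 [ 0.529 -0.265  0.146] [75 47 32]
324 278 [ 0.526 -0.265  0.157] [33 24 21]
324 282 [ 0.526 -0.265  0.162] [14 13 14]
324 286 [ 0.526 -0.265  0.166] [ 9 12 16]
324 290 [ 0.526 -0.265  0.171] [ 9 11 12]
324 294 [ 0.526 -0.265  0.175] [13 12 13]
324 298 [ 0.527 -0.265  0.178] [23 21 23]
324 302 [ 0.527 -0.266  0.18 ] [16 17 14]
324 306 [ 0.528 -0.266  0.182] [22 25 26]
324 310 [ 0.527 -0.266  0.187] [24 25 26]
dark pts z [0.14697712 0.15440151 0.15871725 0.17039244] 138
```

Both depth views put the fingertips at about 0.154 m. The TCP reading implies 0.116 m, so the fingers really end 38 mm short of it. I'll reopen and go 38 mm lower, watching the force.

>>> move_arm(motion="1 0 0 0 0;1 0 0 0 0;1 0 0 0 0;1 0 0 0 0;1 0 0 0 0;1 0 0 0 0;1 0 0 0 0;1 0 0 0 0;1 0 0 0 0;1 0 0 0 0;1 0 0 0 0;1 0 0 0 0")

```text
time: 6.62
position: [0.5357, -0.2715, 0.1244]
tool_rot: [0.086, 0.996, -0.0, 0.0]
ft_force: [1.2, 0.1, -0.1]
grip_width: 0.0724
grip_force: 0.0
```

>>> move_arm(motion="1 0 0 0.02 0;1 0 0 0.05 0;1 0 0 0.08 0;1 0 0 0.11 0;1 0 0 0.14 0;1 0 0 0.17 0;1 0 0 0.19 0;1 0 0 0.19 0")

```text
time: 7.28
position: [0.535, -0.271, 0.085]
tool_rot: [0.087, 0.996, 0.001, -0.001]
ft_force: [-1.0, -1.1, -0.4]
grip_width: 0.0866
grip_force: 0.0
```

>>> move_arm(motion="-1 0 0 0 0;-1 0 0 0 0;-1 0 0 0 0;-1 0 0 0 0;-1 0 0 0 0;-1 0 0 0 0;-1 0 0 0 0;-1 0 0 0 0;-1 0 0 0 0;-1 0 0 0 0;-1 0 0 0 0;-1 0 0 0 0", newtons=40)

```text
time: 8.28
position: [0.5357, -0.2714, 0.0864]
tool_rot: [0.086, 0.996, 0.0, -0.0]
ft_force: [-0.0, -1.0, -0.1]
grip_width: 0.0219
grip_force: 40.0
```

```bash
sed -i 's/t\[2\]-.124/t[2]-.086/' h.py; python3 -c "from h import *; look('g2')"
```

```text
t 8.2833 tcp [ 0.53573008 -0.27140921  0.08635677] yaw -0.1730242129306302 F [-0.03358417 -0.98200358 -0.07088241] grip 0.021873173413007027 39.999110670760274 z0 0.00035676953647889587
pin n 2051 a [-0.08002772  0.10907327] b [0.05846603 0.08813288 0.11199828] hmax 0.0729558994639411
board slope b,a,h0 [-0.00083819 -0.00011012  0.01043886] 4830
```

>>> move_arm(motion="-1 0 -0.001 0 0;-1 0 -0.0036 0 0;-1 0 -0.008 0 0;-1 0 -0.0142 0 0;-1 0 -0.0222 0 0;-1 0 -0.032 0 0;-1 0 -0.0436 0 0;-1 0 -0.0569 0 0;-1 0 -0.072 0 0;-1 0 -0.0889 0 0")

```text
time: 9.17
position: [0.5322, -0.2873, 0.0863]
tool_rot: [0.087, 0.996, 0.002, -0.001]
ft_force: [-0.0, 5.4, 2.9]
grip_width: 0.0217
grip_force: 40.2
```

>>> move_arm(motion="-1 0 -0.0187 0 0;-1 0 -0.0391 0 0;-1 0 -0.0613 0 0;-1 0 -0.0853 0 0;-1 0 -0.1111 0 0;-1 0 -0.1369 0 0;-1 0 -0.1609 0 0;-1 0 -0.1831 0 0;-1 0 -0.2035 0 0;-1 0 -0.2222 0 0")

```text
time: 10.0
position: [0.5245, -0.331, 0.0863]
tool_rot: [0.087, 0.996, 0.002, -0.001]
ft_force: [1.2, 5.7, 3.3]
grip_width: 0.0217
grip_force: 40.2
```

>>> move_arm(motion="-1 0 -0.0169 0 0;-1 0 -0.032 0 0;-1 0 -0.0453 0 0;-1 0 -0.0569 0 0;-1 0 -0.0667 0 0;-1 0 -0.0747 0 0;-1 0 -0.0809 0 0;-1 0 -0.0853 0 0;-1 0 -0.0879 0 0;-1 0 -0.0889 0 0")

```text
time: 10.83
position: [0.5215, -0.3482, 0.0863]
tool_rot: [0.087, 0.996, 0.002, -0.001]
ft_force: [0.8, 5.7, 3.0]
grip_width: 0.0215
grip_force: 40.2
```

```bash
python3 -c "from h import *; look('g3')"
```

```text
t 10.8333 tcp [ 0.52147303 -0.34823541  0.08632122] yaw -0.1741818831795596 F [0.7871197  5.67747352 2.99543483] grip 0.02148435295784238 40.1909933751449 z0 0.00032121835421901335
pin n 1939 a [-0.08554043  0.10901756] b [0.06261995 0.09287964 0.11342648] hmax 0.07326751632914728
board slope b,a,h0 [0.00194019 0.00068562 0.01044628] 4985
```

>>> move_arm(motion="-1 0 0.006 0 0;-1 0 0.041 0 0;-1 0 0.118 0 0;-1 0 0.225 0 0;-1 0 0.332 0 0;-1 0 0.409 0 0;-1 0 0.444 0 0;-1 0 0.45 0 0;-1 0 0.45 0 0;-1 0 0.45 0 0")

```text
time: 11.72
position: [0.5375, -0.2613, 0.0863]
tool_rot: [0.087, 0.996, 0.001, -0.0]
ft_force: [0.1, 1.5, 1.6]
grip_width: 0.0217
grip_force: 40.0
```

```bash
python3 - <<'E'
from h import *
look('g4'); look('g5')
E
```

```text
t 11.7167 tcp [ 0.53747489 -0.26129199  0.08632941] yaw -0.17364371492471892 F [0.14979205 1.47326029 1.63997463] grip 0.02172229653734037 40.02175027504563 z0 0.0003294099349696322
pin n 1565 a [-0.10172936  0.11103126] b [0.01893343 0.05246074 0.07298245] hmax 0.07215103926761368
board slope b,a,h0 [-0.00253045  0.00030989  0.01057552] 5318
t 11.7667 tcp [ 0.53745884 -0.26137855  0.08632116] yaw -0.17404247318234883 F [0.82604943 1.62397946 0.9281845 ] grip 0.021715945869515276 40.03135269507766 z0 0.0003211642037391077
pin n 1577 a [-0.10147027  0.11067854] b [0.01980291 0.05391596 0.07361055] hmax 0.07230373692117244
board slope b,a,h0 [-1.44851577e-03  4.82251314e-05  1.05310273e-02] 5308
```

>>> move_arm(motion="-1 0 -0.001 0 0;-1 0 -0.0027 0 0;-1 0 -0.006 0 0;-1 0 -0.0107 0 0;-1 0 -0.0167 0 0;-1 0 -0.024 0 0;-1 0 -0.0327 0 0;-1 0 -0.0427 0 0;-1 0 -0.054 0 0;-1 0 -0.0667 0 0")

```text
time: 12.65
position: [0.5348, -0.274, 0.0863]
tool_rot: [0.087, 0.996, 0.001, -0.0]
ft_force: [0.8, 4.7, 2.9]
grip_width: 0.0218
grip_force: 40.2
```

>>> move_arm(motion="-1 0 -0.014 0 0;-1 0 -0.0293 0 0;-1 0 -0.046 0 0;-1 0 -0.064 0 0;-1 0 -0.0833 0 0;-1 0 -0.1027 0 0;-1 0 -0.1207 0 0;-1 0 -0.1373 0 0;-1 0 -0.1526 0 0;-1 0 -0.1667 0 0")

```text
time: 13.48
position: [0.5289, -0.3069, 0.0863]
tool_rot: [0.087, 0.996, 0.001, -0.001]
ft_force: [1.1, 5.0, 2.9]
grip_width: 0.0215
grip_force: 40.2
```

>>> move_arm(motion="-1 0 -0.0127 0 0;-1 0 -0.024 0 0;-1 0 -0.034 0 0;-1 0 -0.0427 0 0;-1 0 -0.05 0 0;-1 0 -0.056 0 0;-1 0 -0.0607 0 0;-1 0 -0.064 0 0;-1 0 -0.066 0 0;-1 0 -0.0667 0 0")

```text
time: 14.32
position: [0.5266, -0.3198, 0.0863]
tool_rot: [0.087, 0.996, 0.001, -0.001]
ft_force: [1.4, 5.3, 3.0]
grip_width: 0.0216
grip_force: 40.2
```

>>> move_arm(motion="-1 0 0.007 0 0;-1 0 0.049 0 0;-1 0 0.125 0 0;-1 0 0.201 0 0;-1 0 0.243 0 0;-1 0 0.25 0 0;-1 0 0.25 0 0;-1 0 0.25 0 0;-1 0 0.25 0 0;-1 0 0.25 0 0")

```text
time: 15.15
position: [0.5358, -0.2708, 0.0863]
tool_rot: [0.087, 0.996, 0.001, -0.0]
ft_force: [0.6, 1.2, 0.8]
grip_width: 0.0217
grip_force: 40.0
```

```bash
python3 - <<'E'
from h import *
look('g6'); look('g7')
def sim(D,T,y,lift=.5,h0=.1,k=.706):
    v=0;dt=.001;tr=[]
    for i in range(int(1.6/dt)):
        t=i*dt; A=D*2*np.pi/T**2*np.sin(2*np.pi*t/T) if t<T else 0
        e=9.81*k*y*np.clip((t-h0)/.15,0,1)-A; r=.098
        a=2/3*(e-np.sign(v)*r) if abs(v)>1e-3 else (-v/dt if abs(e)<r else 2/3*(e-np.sign(e)*r))
        v+=a*dt;y+=v*dt
        if i%200==0 and i>400: tr.append(round(y*1000))
    return tr
for y in(.02,.025,.03,.035):
  for T in(.5,.667):
    for D in(.03,.04,.05,.06,.07): print(y,round(T,2),D,sim(D,T,y))
E
```

```text
t 15.15 tcp [ 0.53575034 -0.27080893  0.08634197] yaw -0.1737846494008475 F [0.62133242 1.17699902 0.79123408] grip 0.02170192661091103 40.03229613415897 z0 0.00034196990161478036
pin n 1511 a [-0.10138269  0.11133375] b [-0.00042381  0.02807758  0.05355133] hmax 0.0723294233466062
board slope b,a,h0 [-0.00481296 -0.00067776  0.01081766] 5463
t 15.2 tcp [ 0.53573916 -0.2708407   0.0863297 ] yaw -0.17392104952321505 F [0.69776717 1.81860726 0.07157024] grip 0.021286233482043327 40.039765276014805 z0 0.0003296990630227842
pin n 1507 a [-0.10091755  0.11142663] b [-0.00079142  0.02827977  0.05381619] hmax 0.07267791454557077
board slope b,a,h0 [-0.00452053 -0.00061503  0.01078864] 5457
0.02 0.5 0.03 [13, 20, 27, 37, 51]
0.02 0.5 0.04 [5, 9, 12, 15, 18]
0.02 0.5 0.05 [-3, -2, -2, -2, -2]
0.02 0.5 0.06 [-11, -11, -11, -11, -11]
0.02 0.5 0.07 [-19, -20, -21, -24, -29]
0.02 0.67 0.03 [16, 26, 38, 54, 78]
0.02 0.67 0.04 [9, 18, 27, 39, 55]
0.02 0.67 0.05 [2, 9, 15, 21, 28]
0.02 0.67 0.06 [-6, -1, 2, 2, 2]
0.02 0.67 0.07 [-13, -10, -10, -10, -10]
0.025 0.5 0.03 [20, 29, 41, 58, 84]
0.025 0.5 
[... 338 characters left out ...]
, 56, 80, 117]
0.03 0.5 0.04 [19, 29, 41, 59, 84]
0.03 0.5 0.05 [11, 18, 26, 36, 50]
0.03 0.5 0.06 [3, 7, 10, 12, 14]
0.03 0.5 0.07 [-5, -4, -4, -4, -4]
0.03 0.67 0.03 [30, 45, 65, 95, 140]
0.03 0.67 0.04 [23, 37, 55, 80, 118]
0.03 0.67 0.05 [16, 28, 43, 63, 92]
0.03 0.67 0.06 [9, 19, 30, 44, 64]
0.03 0.67 0.07 [1, 9, 17, 25, 35]
0.035 0.5 0.03 [34, 49, 70, 102, 150]
0.035 0.5 0.04 [27, 39, 56, 80, 118]
0.035 0.5 0.05 [18, 28, 40, 58, 83]
0.035 0.5 0.06 [10, 17, 25, 34, 47]
0.035 0.5 0.07 [2, 6, 9, 10, 11]
0.035 0.67 0.03 [37, 54, 79, 115, 171]
0.035 0.67 0.04 [30, 46, 69, 102, 151]
0.035 0.67 0.05 [23, 38, 57, 84, 125]
0.035 0.67 0.06 [16, 28, 44, 66, 97]
0.035 0.67 0.07 [8, 19, 31, 46, 67]
```

>>> move_arm(motion="-1 0 0.009 0 0;-1 0 0.064 -0.03 0;-1 0 0.163 -0.1 0;-1 0 0.261 -0.18 0;-1 0 0.316 -0.26 0;-1 0 0.325 -0.32 0;-1 0 0.325 -0.345 0;-1 0 0.325 -0.35 0")

```text
time: 15.92
position: [0.5469, -0.2071, 0.1567]
tool_rot: [0.086, 0.996, -0.0, 0.0]
ft_force: [0.2, -0.4, -8.1]
grip_width: 0.0215
grip_force: 40.0
```

```bash
python3 - <<'E'
from h import *
look('g8'); look('g9')
E
```

```text
t 15.9167 tcp [ 0.54694255 -0.20708946  0.15673878] yaw -0.1724655379899845 F [ 0.20276445 -0.40870091 -8.05998214] grip 0.021524483762155426 39.99619921669364 z0 0.07073878394914454
pin n 912 a [-0.0795839   0.11378537] b [-0.01249953  0.01813406  0.02984589] hmax 0.07143198136299427
board slope b,a,h0 [-0.00667276 -0.00053418  0.01059132] 7706
t 15.9667 tcp [ 0.54661199 -0.20730408  0.15615943] yaw -0.17309934803390298 F [-1.03733723 -0.95118943 -7.03523538] grip 0.021282108630419606 39.995869444683194 z0 0.07015943198369054
pin n 977 a [-0.08017255  0.11398016] b [-0.01282663  0.01867233  0.03103733] hmax 0.07173069136517171
board slope b,a,h0 [-0.00652274 -0.00103077  0.01057181] 7659
```

```bash
cat >> h.py <<'E'
from scipy.optimize import least_squares
def pin(cams=("side","top"),dz=.086,z0=None):
    for n in cams:
        o=robot.get_obs(); p,d=robot.camera(n); m=robot.camera_model(n); X=cloud(m,d)
        t=o["position"]; ty=R.from_quat(o["tool_rot"]).as_matrix()[:2,1]; tx=np.array([ty[1],-ty[0]])
        rel=X[...,:2]-t[:2]; a,b=rel@tx,rel@ty; h=X[...,2]-(t[2]-dz)
        q=cv2.GaussianBlur(p,(3,3),0).astype(int); hsv=cv2.cvtColor(p,cv2.COLOR_RGB2HSV).astype(int)
        M=(abs(a)<.1)&(abs(b)<.16)&(h>.022)&(h<.085)&(hsv[...,0]<30)&(hsv[...,1]>60)
        M=cv2.erode(M.astype(np.uint8),np.ones((3,3)))>0
        if M.sum()<80: print(n,"few",M.sum()); continue
        f=lambda x:np.hypot(b[M]-x[0]-x[2]*a[M],h[M]-.04-x[1])-.03
        s=least_squares(f,[np.median(b[M]),0,0],loss="soft_l1",f_scale=.003)
        B=(abs(a)<.14)&(abs(b-s.x[0])>.045)&(abs(b)<.145)&(abs(h-.010)<.025)
        c=np.linalg.lstsq(np.c_[b[B],a[B],np.ones(B.sum())],h[B],rcond=None)[0]
        print(n,"t %.3f"%o["time"],"pin b %.4f dh %.4f skew %.3f"%tuple(s.x),"rms %.4f n %d"%(np.sqrt((s.fun**2).mean()),M.sum()),"slope",c.round(4),"tcp",t.round(4),"yaw %.4f"%np.arctan2(-ty[0],ty[1]),"Fz %.1f"%o["ft_force"][2])
E
python3 -c "from h import *; pin();pin()"
```

```text
side t 16.017 pin b 0.0055 dh -0.0004 skew -0.003 rms 0.0024 n 2805 slope [-0.0005 -0.0021  0.0106] tcp [ 0.5462 -0.2073  0.1556] yaw -0.1735 Fz -8.1
top t 16.067 pin b 0.0033 dh -0.0007 skew 0.028 rms 0.0022 n 756 slope [-0.0042 -0.0045  0.0103] tcp [ 0.5459 -0.2073  0.1552] yaw -0.1738 Fz -7.6
side t 16.117 pin b 0.0067 dh -0.0004 skew 0.001 rms 0.0024 n 2735 slope [-0.0006 -0.0032  0.0107] tcp [ 0.5458 -0.2073  0.155 ] yaw -0.1740 Fz -8.4
top t 16.167 pin b 0.0044 dh -0.0009 skew 0.028 rms 0.0022 n 828 slope [-0.0034 -0.0034  0.0101] tcp [ 0.5459 -0.2074  0.155 ] yaw -0.1740 Fz -7.9
```

>>> move_arm(motion="-1 0 0 -0.01 0;-1 0 0 -0.035 0;-1 0 0 -0.07 0;-1 0 0 -0.11 0;-1 0 0 -0.15 0;-1 0 0 -0.19 0;-1 0 0 -0.22 0;-1 0 0 -0.24 0;-1 0 0 -0.25 0;-1 0 0 -0.25 0")

```text
time: 17.05
position: [0.5471, -0.2076, 0.207]
tool_rot: [0.086, 0.996, -0.0, 0.0]
ft_force: [0.3, -0.4, -7.8]
grip_width: 0.0216
grip_force: 40.0
```

```bash
python3 -c "from h import *; pin();pin(('side',))"
```

```text
side t 17.050 pin b 0.0071 dh -0.0006 skew -0.002 rms 0.0025 n 3354 slope [-0.0024  0.0013  0.0106] tcp [ 0.5471 -0.2076  0.207 ] yaw -0.1732 Fz -7.8
top t 17.100 pin b 0.0043 dh -0.0005 skew 0.029 rms 0.0021 n 930 slope [-0.005  -0.0019  0.0102] tcp [ 0.5469 -0.2074  0.2065] yaw -0.1732 Fz -7.2
side t 17.150 pin b 0.0071 dh -0.0006 skew 0.000 rms 0.0024 n 3414 slope [-0.0015 -0.0012  0.0106] tcp [ 0.5467 -0.2073  0.2061] yaw -0.1732 Fz -8.1
```

>>> move_arm(motion="-1 0 0.0064 0 0;-1 0 0.035 0 0;-1 0 0.0636 0 0;-1 0 0.07 0 0;-1 0 0.07 0 0;-1 0 0.07 0 0;-1 0 0.07 0 0;-1 0 0.07 0 0")

```text
time: 17.87
position: [0.5494, -0.1938, 0.2064]
tool_rot: [0.086, 0.996, -0.0, 0.0]
ft_force: [0.0, 0.6, -7.0]
grip_width: 0.0217
grip_force: 40.0
```

```bash
python3 -c "from h import *; pin();pin(('side',))"
```

```text
side t 17.867 pin b 0.0069 dh -0.0005 skew -0.002 rms 0.0024 n 3416 slope [-0.0021 -0.0001  0.0106] tcp [ 0.5494 -0.1938  0.2064] yaw -0.1732 Fz -7.0
top t 17.917 pin b 0.0046 dh -0.0007 skew 0.025 rms 0.0020 n 849 slope [-0.0045 -0.0025  0.0101] tcp [ 0.5494 -0.1939  0.2064] yaw -0.1733 Fz -6.9
side t 17.967 pin b 0.0071 dh -0.0005 skew -0.001 rms 0.0023 n 3405 slope [-0.002  -0.0001  0.0106] tcp [ 0.5493 -0.1939  0.2064] yaw -0.1734 Fz -6.8
```

>>> move_arm(motion="-1 0.0001 0.0007 0 0;-1 0.0005 0.0027 0 0;-1 0.0011 0.0061 0 0;-1 0.0019 0.0108 0 0;-1 0.0029 0.0169 0 0;-1 0.0042 0.0243 0 0;-1 0.0058 0.033 0 0;-1 0.0075 0.0431 0 0;-1 0.0095 0.0546 0 0;-1 0.0118 0.0674 0 0")

```text
time: 18.85
position: [0.5493, -0.1797, 0.2064]
tool_rot: [0.086, 0.996, -0.0, 0.0]
ft_force: [-0.7, 0.3, -6.9]
grip_width: 0.0217
grip_force: 40.0
```

>>> move_arm(motion="-1 0.0025 0.0142 0 0;-1 0.0052 0.0297 0 0;-1 0.0081 0.0465 0 0;-1 0.0113 0.0647 0 0;-1 0.0147 0.0843 0 0;-1 0.0184 0.1051 0 0;-1 0.0222 0.1274 0 0;-1 0.0264 0.151 0 0;-1 0.0307 0.1759 0 0;-1 0.0353 0.2022 0 0")

```text
time: 19.68
position: [0.5493, -0.1384, 0.2064]
tool_rot: [0.086, 0.996, 0.0, 0.0]
ft_force: [-0.3, -0.6, -7.1]
grip_width: 0.022
grip_force: 40.0
```

>>> move_arm(motion="-1 0.0048 0.0276 0 0;-1 0.0099 0.0566 0 0;-1 0.0152 0.0869 0 0;-1 0.0207 0.1186 0 0;-1 0.0265 0.1517 0 0;-1 0.0325 0.186 0 0;-1 0.0387 0.2217 0 0;-1 0.0452 0.2588 0 0;-1 0.0519 0.2972 0 0;-1 0.0588 0.337 0 0")

```text
time: 20.52
position: [0.5494, -0.0697, 0.2064]
tool_rot: [0.086, 0.996, -0.0, -0.0]
ft_force: [0.8, 1.0, -8.1]
grip_width: 0.0218
grip_force: 40.0
```

>>> move_arm(motion="-1 0.0069 0.0398 0 0;-1 0.0136 0.0782 0 0;-1 0.0201 0.1153 0 0;-1 0.0263 0.151 0 0;-1 0.0323 0.1853 0 0;-1 0.0381 0.2184 0 0;-1 0.0436 0.2501 0 0;-1 0.0489 0.2804 0 0;-1 0.054 0.3094 0 0;-1 0.0588 0.337 0 0")

```text
time: 21.35
position: [0.5494, -0.0015, 0.2064]
tool_rot: [0.086, 0.996, -0.0, 0.0]
ft_force: [0.4, -0.1, -6.7]
grip_width: 0.0221
grip_force: 40.0
```

>>> move_arm(motion="-1 0.0046 0.0263 0 0;-1 0.0089 0.0512 0 0;-1 0.0131 0.0748 0 0;-1 0.0169 0.0971 0 0;-1 0.0206 0.1179 0 0;-1 0.024 0.1375 0 0;-1 0.0272 0.1557 0 0;-1 0.0301 0.1725 0 0;-1 0.0328 0.188 0 0;-1 0.0353 0.2022 0 0")

```text
time: 22.18
position: [0.5494, 0.0392, 0.2063]
tool_rot: [0.086, 0.996, -0.0, 0.0]
ft_force: [-0.2, 0.3, -7.6]
grip_width: 0.0216
grip_force: 40.0
```

>>> move_arm(motion="-1 0.0023 0.0128 0 0;-1 0.0043 0.0243 0 0;-1 0.006 0.0344 0 0;-1 0.0076 0.0431 0 0;-1 0.0089 0.0505 0 0;-1 0.0099 0.0566 0 0;-1 0.0107 0.0613 0 0;-1 0.0113 0.0647 0 0;-1 0.0117 0.0667 0 0;-1 0.0118 0.0674 0 0")

```text
time: 23.02
position: [0.5494, 0.0527, 0.2063]
tool_rot: [0.086, 0.996, -0.0, -0.0]
ft_force: [0.9, -0.7, -6.9]
grip_width: 0.0219
grip_force: 40.0
```

```bash
python3 -c "from h import *; pin();pin(('side',))"
```

```text
side t 23.017 pin b 0.0084 dh 0.0004 skew 0.016 rms 0.0021 n 3521 slope [-0.002  -0.0003  0.0112] tcp [0.5494 0.0527 0.2063] yaw -0.1732 Fz -6.9
top t 23.067 pin b 0.0072 dh -0.0016 skew 0.058 rms 0.0027 n 536 slope [-0.0044 -0.0021  0.01  ] tcp [0.5495 0.0526 0.2064] yaw -0.1732 Fz -7.2
side t 23.117 pin b 0.0084 dh 0.0005 skew 0.015 rms 0.0020 n 3564 slope [-0.0023 -0.0004  0.0111] tcp [0.5495 0.0526 0.2064] yaw -0.1732 Fz -7.8
```

>>> move_arm(motion="-1 0 0.0073 0 0;-1 0 0.046 0 0;-1 0 0.104 0 0;-1 0 0.1427 0 0;-1 0 0.15 0 0;-1 0 0.15 0 0;-1 0 0.15 0 0;-1 0 0.15 0 0")

```text
time: 23.83
position: [0.5545, 0.0821, 0.2063]
tool_rot: [0.086, 0.996, -0.0, -0.0]
ft_force: [0.2, 0.4, -7.8]
grip_width: 0.0217
grip_force: 40.0
```

```bash
python3 -c "from h import *; pin();pin(('side',))"
```

```text
side t 23.833 pin b 0.0008 dh 0.0005 skew 0.015 rms 0.0021 n 3445 slope [ 0.0018 -0.0005  0.0111] tcp [0.5545 0.0821 0.2063] yaw -0.1729 Fz -7.8
top t 23.883 pin b -0.0053 dh -0.0014 skew -0.023 rms 0.0027 n 530 slope [-0.0008 -0.002   0.0101] tcp [0.5545 0.082  0.2063] yaw -0.1733 Fz -7.2
side t 23.933 pin b 0.0009 dh 0.0005 skew 0.016 rms 0.0021 n 3461 slope [ 0.0019 -0.0003  0.0111] tcp [0.5545 0.0819 0.2063] yaw -0.1735 Fz -7.2
```

>>> move_arm(motion="-1 0.0002 0.0009 0 0;-1 0.0007 0.0034 0 0;-1 0.0016 0.0078 0 0;-1 0.0029 0.0138 0 0;-1 0.0046 0.0216 0 0;-1 0.0066 0.031 0 0;-1 0.009 0.0423 0 0;-1 0.0117 0.0552 0 0;-1 0.0148 0.0699 0 0;-1 0.0183 0.0862 0 0;-1 0.0221 0.1044 0 0;-1 0.0263 0.1242 0 0")

```text
time: 24.98
position: [0.5537, 0.108, 0.2063]
tool_rot: [0.086, 0.996, 0.0, -0.0]
ft_force: [-0.1, 0.0, -7.5]
grip_width: 0.022
grip_force: 40.0
```

>>> move_arm(motion="-1 0.0046 0.0216 0 0;-1 0.0095 0.0448 0 0;-1 0.0148 0.0699 0 0;-1 0.0205 0.0966 0 0;-1 0.0265 0.1251 0 0;-1 0.0329 0.1552 0 0;-1 0.0397 0.1872 0 0;-1 0.0468 0.2208 0 0;-1 0.0543 0.2562 0 0;-1 0.0621 0.2932 0 0;-1 0.0704 0.3321 0 0;-1 0.079 0.3726 0 0")

```text
time: 25.98
position: [0.5509, 0.1845, 0.2063]
tool_rot: [0.086, 0.996, 0.0, -0.0]
ft_force: [-0.5, 0.0, -8.5]
grip_width: 0.0214
grip_force: 40.0
```

>>> move_arm(motion="-1 0.0086 0.0405 0 0;-1 0.0168 0.0794 0 0;-1 0.0247 0.1164 0 0;-1 0.0322 0.1518 0 0;-1 0.0393 0.1854 0 0;-1 0.0461 0.2174 0 0;-1 0.0524 0.2475 0 0;-1 0.0585 0.276 0 0;-1 0.0641 0.3027 0 0;-1 0.0695 0.3278 0 0;-1 0.0744 0.351 0 0;-1 0.079 0.3726 0 0")

```text
time: 26.98
position: [0.5482, 0.2602, 0.2063]
tool_rot: [0.087, 0.996, -0.0, -0.0]
ft_force: [-1.1, -0.5, -7.1]
grip_width: 0.0218
grip_force: 40.0
```

>>> move_arm(motion="-1 0.0042 0.0198 0 0;-1 0.008 0.038 0 0;-1 0.0115 0.0543 0 0;-1 0.0146 0.069 0 0;-1 0.0174 0.0819 0 0;-1 0.0198 0.0932 0 0;-1 0.0217 0.1026 0 0;-1 0.0234 0.1104 0 0;-1 0.0247 0.1164 0 0;-1 0.0256 0.1208 0 0;-1 0.0261 0.1233 0 0;-1 0.0263 0.1242 0 0")

```text
time: 27.98
position: [0.5473, 0.2852, 0.2063]
tool_rot: [0.086, 0.996, -0.0, -0.0]
ft_force: [-0.1, 0.3, -8.0]
grip_width: 0.0214
grip_force: 40.0
```

>>> move_arm(motion="-1 0 0 0 -0.001;-1 0 0 0 -0.004;-1 0 0 0 -0.009;-1 0 0 0 -0.015;-1 0 0 0 -0.022;-1 0 0 0 -0.029;-1 0 0 0 -0.035;-1 0 0 0 -0.04;-1 0 0 0 -0.043;-1 0 0 0 -0.044;-1 0 0 0 -0.044;-1 0 0 0 -0.044")

```text
time: 28.98
position: [0.5473, 0.2852, 0.2063]
tool_rot: [0.017, 1.0, -0.0, -0.0]
ft_force: [0.0, 0.8, -6.6]
grip_width: 0.022
grip_force: 40.0
```

```bash
python3 - <<'E'
from h import *
pin();pin(('side',)); p,d=robot.camera("top"); cv2.imwrite("pics/top5.png",p[:,:,::-1]); np.savez("top5.npz",p=p,d=d)
E
```

```text
side t 28.983 pin b 0.0009 dh 0.0009 skew 0.015 rms 0.0022 n 2806 slope [0.0021 0.0001 0.0115] tcp [0.5473 0.2852 0.2063] yaw -0.0350 Fz -6.6
top t 29.033 pin b -0.0016 dh -0.0010 skew 0.018 rms 0.0025 n 1008 slope [-0.0001 -0.0019  0.01  ] tcp [0.5473 0.2852 0.2063] yaw -0.0350 Fz -6.7
side t 29.083 pin b 0.0009 dh 0.0009 skew 0.013 rms 0.0022 n 2783 slope [0.0023 0.     0.0115] tcp [0.5474 0.2852 0.2064] yaw -0.0350 Fz -6.9
```

View pics/top5.png

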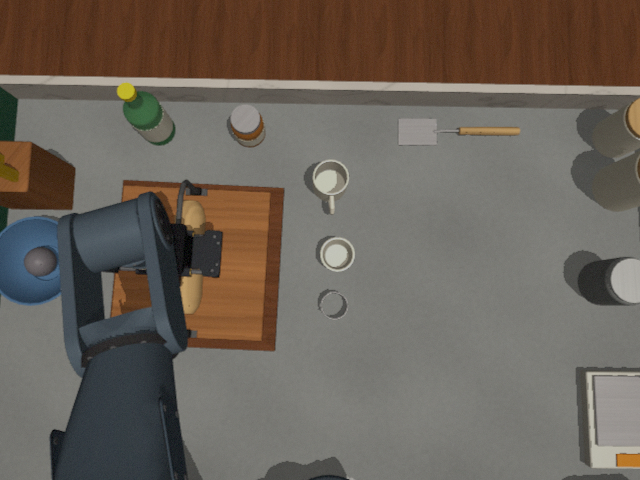

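The top view shows the board above the riser, its right edge near u=265 against the riser's 280. The pin is under the hoop at (190,255), and the mug, ramekin and cutter are where they were. I'll measure the board's edges against the riser.

```bash
cat > ed.py <<'E'
from h import *
def edges(f,zt,c=(.5472,.2850),yaw=-.0352):
    f=np.load(f); m=robot.camera_model("top"); p,d=f["p"],f["d"]; X=cloud(m,d); 
    M=np.abs(X[...,2]-zt)<.006
    # intersect rays with the true top plane for clean xy
    v,u=np.nonzero(M); W=toplane(m,np.c_[u,v],zt)[:,:2]-c
    ex=np.array([np.cos(yaw),np.sin(yaw)]); ey=np.array([-ex[1],ex[0]]); a,b=W@ex,W@ey
    k=(abs(a)<.19)&(abs(b)<.19); a,b=a[k],b[k]
    def side(s,t,sg):
        P=[]
        for t0 in np.arange(-.12,.121,.01):
            q=s[(abs(t-t0)<.005)]
            if len(q)>5:
                e=(sg*q).max()*sg
                if abs(abs(e)-.15)<.012: P.append((t0,e))
        P=np.array(P)
        if len(P)<4: return None
        return np.median(P[:,1]).round(4),np.polyfit(P[:,0],P[:,1],1)[0].round(4),len(P)
    for n,s,t,sg in(("+x",a,b,1),("-x",a,b,-1),("+y",b,a,1),("-y",b,a,-1)): print(n,side(s,t,sg))
E
python3 -c "
from ed import *
edges('top5.npz',.1303); print('ref at start (own pose):'); edges('top0.npz',.010,(.5355,-.2707),-.172)"
```

```text
+x (np.float64(0.1481), np.float64(-0.0015), 23)
-x (np.float64(-0.1495), np.float64(0.0004), 12)
+y (np.float64(0.146), np.float64(-0.0005), 11)
-y (np.float64(-0.1519), np.float64(0.0019), 25)
ref at start (own pose):
+x None
-x None
+y None
-y None
```

>>> move_arm(motion="-1 0 0.001 0.006 0;-1 0 0.002 0.024 0;-1 0 0.003 0.052 0;-1 0 0.004 0.085 0;-1 0 0.005 0.12 0;-1 0 0.006 0.155 0;-1 0 0.007 0.188 0;-1 0 0.008 0.216 0;-1 0 0.009 0.238 0;-1 0 0.01 0.254 0;-1 0 0.011 0.264 0;-1 0 0.012 0.27 0")

```text
time: 30.18
position: [0.5475, 0.2876, 0.1521]
tool_rot: [0.017, 1.0, -0.0, -0.0]
ft_force: [0.0, -0.4, -7.1]
grip_width: 0.0216
grip_force: 40.0
```

>>> move_arm(motion="-1 0 0 0.004 0;-1 0 0 0.008 0;-1 0 0 0.011 0;-1 0 0 0.014 0;-1 0 0 0.017 0;-1 0 0 0.02 0;-1 0 0 0.023 0;-1 0 0 0.026 0;-1 0 0 0.028 0;-1 0 0 0.03 0;-1 0 0 0.031 0;-1 0 0 0.031 0")

```text
time: 31.18
position: [0.5474, 0.2876, 0.1464]
tool_rot: [0.017, 1.0, 0.0, 0.0]
ft_force: [-0.9, 0.6, -4.8]
grip_width: 0.0216
grip_force: 40.0
```

```bash
python3 - <<'E'
from ed import *
pin(); p,d=robot.camera("top"); np.savez("top6.npz",p=p,d=d); edges("top6.npz",.07)
E
```

```text
side t 31.183 pin b 0.0009 dh 0.0009 skew 0.016 rms 0.0022 n 2444 slope [0.0019 0.0008 0.0115] tcp [0.5474 0.2876 0.1464] yaw -0.0349 Fz -4.8
top t 31.233 pin b -0.0017 dh -0.0005 skew 0.023 rms 0.0024 n 822 slope [-0.0008 -0.0012  0.0099] tcp [0.5474 0.2876 0.1464] yaw -0.0349 Fz -5.2
+x (np.float64(0.1561), np.float64(-0.0181), 13)
-x (np.float64(-0.1563), np.float64(0.109), 4)
+y (np.float64(0.1553), np.float64(-0.0007), 10)
-y (np.float64(-0.1567), np.float64(0.0355), 4)
```

>>> move_arm(motion="-1 0 0 0.001 0;-1 0 0 0.002 0;-1 0 0 0.003 0;-1 0 0 0.004 0;-1 0 0 0.004 0;-1 0 0 0.004 0")

```text
time: 31.83
position: [0.5475, 0.2877, 0.1463]
tool_rot: [0.017, 1.0, 0.0, 0.0]
ft_force: [-3.7, -0.9, 4.0]
grip_width: 0.0217
grip_force: 40.0
```

```bash
python3 - <<'E'
from ed import *
o=robot.get_obs(); print(o["ft_force"],o["position"]); pin(('side',)); p,d=robot.camera("top"); np.savez("top7.npz",p=p,d=d)
m=robot.camera_model("top"); G=cv2.GaussianBlur(p,(0,0),.8).astype(np.float32)
c=np.array([.5472,.2850]); yaw=-.0352; ex=np.array([np.cos(yaw),np.sin(yaw)]); ey=np.array([-ex[1],ex[0]]); Rm=R.from_quat(m["attitude"]).as_matrix()
def pr(w):
    q=(w-m["position"])@Rm@m["mtx"].T; return q[:,:2]/q[:,2:]
for n,e,f,sg in(("+x",ex,ey,1),("-x",ex,ey,-1),("+y",ey,ex,1),("-y",ey,ex,-1)):
    s=np.arange(.14,.162,.0005); P=[]
    for t in np.arange(-.13,.131,.01):
        w=np.c_[c+sg*s[:,None]*e+t*f,np.full(len(s),.07)]; q=pr(w).astype(np.float32)
        v=cv2.remap(G,q[:,0][None],q[:,1][None],1)[0]; g=-np.gradient(v[:,0]); k=g.argmax()
        if g[k]>2.5 and v[:8,0].mean()>130: P.append((t,s[k]*sg))
    P=np.array(P); print(n,len(P),(np.median(P[:,1]),np.polyfit(P[:,0],P[:,1],1)[0]) if len(P)>3 else "")
E
```

```text
[-3.72924081 -0.90219918  3.98195535] [0.54747204 0.28771822 0.14631025]
side t 31.833 pin b 0.0008 dh 0.0010 skew 0.013 rms 0.0023 n 2530 slope [0.0019 0.0006 0.0116] tcp [0.5475 0.2877 0.1463] yaw -0.0349 Fz 4.0
+x 21 (np.float64(0.14850000000000002), np.float64(-0.0026390114739626453))
-x 11 (np.float64(-0.14950000000000002), np.float64(-0.010454545454544432))
+y 4 (np.float64(0.14950000000000002), np.float64(0.014307692307692176))
-y 27 (np.float64(-0.14800000000000002), np.float64(-0.0039987789987773305))
```

>>> move_arm(motion="-0.45 0 0 -0.002 0;-0.4 0 0 -0.002 0;-0.3 0 0 -0.002 0;-0.1 0 0 -0.002 0;0.1 0 0 -0.002 0;0.3 0 0 -0.002 0;0.5 0 0 -0.002 0;0.6 0 0 -0.002 0;0.6 0 0 -0.002 0;0.6 0 0 -0.002 0;0.6 0 0 -0.002 0;0.6 0 0 -0.002 0")

```text
time: 32.93
position: [0.5474, 0.2876, 0.1458]
tool_rot: [0.017, 1.0, 0.0, 0.0]
ft_force: [-0.6, 0.7, 0.2]
grip_width: 0.0688
grip_force: 0.0
```

```bash
python3 - <<'E'
from ed import *
o=robot.get_obs(); print(o["ft_force"],o["position"],o["grip_width"]); pin(('side',))
E
```

```text
[-0.55996686  0.70904891  0.22795644] [0.54743587 0.28759281 0.14576503] 0.06882251053972337
side t 32.933 pin b 0.0010 dh 0.0016 skew 0.016 rms 0.0023 n 2420 slope [0.0015 0.0007 0.0121] tcp [0.5474 0.2876 0.1458] yaw -0.0350 Fz 0.2
```

>>> move_arm(motion="0.6 0 0 -0.01 0;0.6 0 0 -0.04 0;0.6 0 0 -0.09 0;0.6 0 0 -0.16 0;0.6 0 0 -0.24 0;0.6 0 0 -0.32 0;0.6 0 0 -0.4 0;0.6 0 0 -0.46 0;0.6 0 0 -0.49 0;0.6 0 0 -0.5 0;0.6 0 0 -0.5 0;0.6 0 0 -0.5 0")

```text
time: 33.98
position: [0.547, 0.2874, 0.2453]
tool_rot: [0.017, 1.0, -0.0, -0.001]
ft_force: [-0.1, 0.1, -0.9]
grip_width: 0.0696
grip_force: 0.0
```

```bash
python3 - <<'E'
from h import *
o=robot.get_obs(); pin(('side','top'),dz=o["position"][2]-.06)
p,d=robot.camera("side"); cv2.imwrite("pics/s9.png",p[:,:,::-1])
E
```

```text
side t 33.983 pin b 0.0011 dh 0.0013 skew 0.014 rms 0.0023 n 2527 slope [0.0019 0.0007 0.0119] tcp [0.547  0.2874 0.2453] yaw -0.0350 Fz -0.9
top t 34.033 pin b -0.0025 dh -0.0008 skew 0.020 rms 0.0031 n 868 slope [-0.0003 -0.0017  0.0108] tcp [0.5468 0.2874 0.2449] yaw -0.0350 Fz -0.7
```

View pics/s9.png

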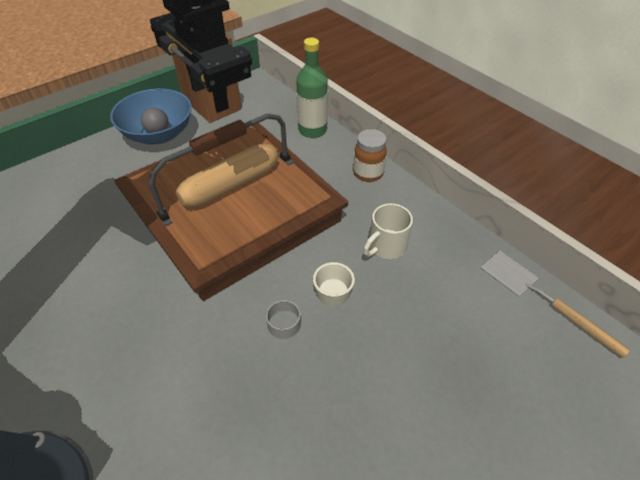

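The side view shows the board square on the riser with the pin in the middle at (230,178). The gripper is clear above at (215,70), and the mug, ramekin and cutter haven't moved.

```bash
python3 -c "
from rig import robot
print(robot.hand_in())"
```

```text
the job is handed in; nothing more can be done
None
```

The board is on the riser, square and centred to about 1 mm, with the pin still within about 3 mm of the middle, and I handed the job in at about 34 s without seeing a verdict; the pin was first brought from about 87 to 27 mm off-centre by sliding the board on the counter before lifting, then centred in the air with short sideways strokes because the arm could not tilt, and the mug, dish and cutter were not moved.

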